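Comb the fixation rods into the grooved tray

ROBOT

A 6-joint arm with a two-finger parallel gripper is mounted at the origin on a cart in front of the work surface, level with it; the furniture and walls round the work are solid. World frame = base frame: x ahead of the robot, y to its left, z up, the work surface at z = 0. Lengths are in m, angles in rad, forces in N, time in s.
With the tool pointing down it reaches from about 0.35 to 0.875 m from the base axis. Payload 15.5 kg.
Tool frame: the origin (TCP) lies midway between the tips of the shut fingers; the grasp point (between the pads) lies grip_depth behind it (grip_depth is the distance from the TCP to the grasp point, in m); z points along the fingers, y is the direction in which the jaws open and shut (so a half turn about z gives the same grasp; the last joint's range is limited). The gripper opens to 85 mm and grips with 20 to 120 N. Pads are 22 mm wide; open, the fingers measure 114 mm over their backs; the gripper's body (76 mm by 85 mm) begins 54 mm behind the grasp point. The pads swing forward as they close: fully open they stand 13 mm farther back than shut.
Start: joints at [-1.218, 0.494, 1.345, -0, 1.302, -0.096], TCP at [0.271, -0.563, 0.206] pointing down, gripper open.
Joint ranges: [-2.91, 2.91], [-0.82, 2.16], [0.22, 2.67], [-1.22, 4.37], [0.12, 2.79], [-3.08, 3.08]. Speed limits (rad/s): [1.89, 1.89, 2.57, 3.01, 3.01, 3.01].

INTERFACE

Orientations are given as a 3x3 rotation matrix whose columns are the frame's x, y, z axes.
In Python, from rig import get_obs, get_image, sign_off, grip_depth gives the robot as it stands.
- The arm moves only by the tool apply_moves, never from a script. Its argument "commands" is a list that holds one entry, the list of rows, each a list of 7 numbers: the turn, a rotation vector about the tool's x, y, z in degrees, then the shift along the tool's x, y, z in m, then the closure, from -1 (fully open) to 1 (shut). A call has 1 to 20 rows; each row shifts and turns the commanded pose from where the row before left it, along the tool's axes as they then stand; what a row does not reach is not made up. A row lasts 1/10 s, in which the tool goes at most 50 mm and 8.59 degrees, less where a joint would pass 70% of its speed; a pose out of reach is approached as far as the arm can. A call is refused whole if a number of a shift passes 0.05 or a number of a turn 8.59, either way. A call with a gripper value outside its range is refused whole. The fingers move at their own pace and stop on an object; "force" is the grip in N (left out, the last holds). Time passes only in rows, so rows that do not move let the fingers close. It gives the time, the measured TCP pose, the force and the opening at its end, in the units of the state.
- get_obs(): the state, without advancing time (a new reading comes with each control period).
- get_image(name): name is "scene" or "top" or "wrist"; returns a dict with "frame" (480x640x3 uint8, red, green, blue), "vfov" (degrees; the focal length in pixels is half the picture's height over the tangent of half this angle, whatever the lens; pixels are square), "cx", "cy" (the principal point, pixels), "distortion" ([k1, k2, p1, p2, k3] as OpenCV has them; the pictures are not rectified), "T" (4x4, takes a point from camera to world coordinates). Camera axes: x right, y up, looking along -z (the intrinsics and any distortion apply to the point x, -y, -z); pixel columns grow to the right and rows downward; lengths in m; the calibration is good to about 2 mm. A picture is of the moment at which its call begins. There is no depth.
- sign_off(): hands the job in, once; it reports no verdict.
The state is a dict: "t": time; "joint_pos": joint angles; "dq": joint speeds; "tau": joint torques, N m; "eef_pos": TCP position; "tool_rot": TCP orientation; "contact_force": force on the tool from outside, world axes, zero at the start; "wrist_torque": the same for the moment, N m; "width": finger opening in m.
Only numpy, scipy, OpenCV 4.12 (cv2) and the standard library are available. Lean on these libraries where they do the work, as an engineer would, in place of code of your own. Each camera call takes 0.05 s, during which the arm holds its last target.

TASK

Take the white rake with the orange grip from its black mat and comb it through the blue-rimmed tray in strokes from the bare strip towards the high end, until all four steel rods lie parallel, each down in a groove of its own. Comb gently, touch the rods only with the rake and leave the other things alone, then stand the rake back upright on the mat, lined up with it, and let go.

Things in the scene. Friction and masses are not known exactly. Their poses are not given: they have to be found in the camera images.
- pin_tray: Instrument tray fixed to the trolley, bare aluminium inside, blue rim, 220 (x) x 142 (y) mm, walls 5 mm thick and 30 mm high, but 44 mm at the +x end. Origin: centre of its underside, on the trolley top; z up. At its -x end inside lies a bare flat strip, then eight grooves parallel to its y axis. Strip and ridge tops are 17 mm above the underside.
- tray_strip (a point): Middle of the bare strip's surface, tray x = -77.5 mm (axes as the tray's). The strip is 55 mm wide (tray x = -105 to -50 mm), 132 mm long, level with the ridge tops. Room to lower the rake: rod ends reach at most 8 mm over its inner edge at the start.
- tray_grooves (a point): Middle of the first groove, at ridge-top level (tray x = -43 mm). Groove centres are 20 mm apart, tray x = -43 to +97 mm; each 14 mm wide (the last 15), 12 mm deep, 132 mm long; ridges 6 mm wide, flat. A rod down in a groove has its axis 11 mm above the tray's underside and is flush with the ridge tops: rake and rods pass over it. A rod pushed onto a full last groove cannot be raked back.
- rake: Loose rigid rake, about 0.16 kg, 42 (x) x 116 (y) x 72 mm high; stands upright by itself. Origin: centre of its footprint at tooth-tip level; z up. Teeth in a row along y at the front (+x); a 5 mm skid plate runs back from each end of the row; hollow between, open at the back; a white deck on top at z = 24 to 31 mm, with the orange grip on it.
- rake_grip (a point): Middle of the orange block grip, 56 mm above the tooth tips, over the centre of the footprint (axes as the rake's). The block is 24 mm (x) by 50 mm (y), from 30 to 72 mm above the tooth tips, with flat sides; grasp it from above across its 24 mm.
- rake_teeth (a point): Middle of the tooth row at the tips, rake x = +18 mm. Eight teeth, 8 mm wide, 7 mm gaps, 6 mm thick, 24 mm high. Moved +x first, row parallel to the grooves, tips 3 to 5 mm above the ridge tops, it turns rods lying on the ridges parallel and rolls them on until they drop into an empty groove. Three or so strokes, each going farther, work best.
- rake_mat: Thin black rubber mat fixed to the trolley, 80 (x) x 150 (y) x 3 mm, in front of the oscilloscope. Origin: centre of its underside; z up. The rake starts standing on it and belongs back on it, its long (y) side along the mat's long (y) side, either way round.
- rod_a: Loose dark, slippery steel rod with round ends, 12 mm diameter, 100 mm long, 0.04 kg. Origin: middle of the rod on its axis; its length runs along its own y axis, about which it may roll. Starts askew on the ridges.
- rod_b: Rod like rod_a, starts askew on the ridges beside it.
- rod_c: Rod like rod_a, starts askew on the ridges beside it.
- rod_d: Rod like rod_a, starts lying across the top of the other three.
- specimen_cup: Bystander: specimen cup with an orange-yellow screw lid, 64 mm diameter, 64 mm high, origin centre of underside. Leave alone.
- tape_roll: Bystander: roll of white tape lying flat, 72 mm across, 24 mm high, origin centre of underside. Leave alone.
- syringe: Bystander: syringe lying flat, 28 x 118 x 17 mm, long along its y axis, origin centre of underside. Leave alone.
- scope_top (a point): Middle of the top of the fixed oscilloscope, a solid box 150 mm high between mat and tray (round handle above it look-only). Corners of its footprint, world x, y in mm: (449, 124), (537, -162), (661, -124), (573, 162). Pass over it or stay clear of it.
- supply_top (a point): Middle of the top of the fixed power supply, right of the mat, 142 mm high (175 with its handle). Corners of its footprint, world x, y in mm: (445, -245), (455, -381), (759, -357), (749, -221); sockets stick out 25 mm towards the robot below 70 mm height.

How it is judged:
By the outcome, as a careful person would: the job done as asked, in the order asked, and still so for the second after the job is handed in, with the robot touching nothing.
It also fails if it takes over 64 s, if anything falls off the work surface, if the arm or the gripper's body presses on something with over 40 N, if the wrist force passes 120 N, or if a joint passes its speed limit or range.

## Working session

There is one attempt and no reset: what is moved stays moved. The work goes in short steps, Python scripts to look and compute and a tool call to move; the robot and the scene stay as the last step left them, time stands still between calls to the robot, and variables do not carry over. Pictures are saved under pics/ and viewed, and the job is handed in when it is done.

Besides the shell and the picture viewer there is one more tool, called after ">>>" as name(argument=value, ...) on one line, values as JSON. apply_moves: Moves the arm, as the interface text tells. Its arguments: {"type":"object","properties":{"commands":{"type":"array","items":{"type":"array","items":{"type":"array","items":{"type":"number"}}}},"force":{"type":"number"}},"required":["commands"]}

```bash
ls; mkdir -p pics
python3 - <<'E'
from rig import get_obs,get_image,grip_depth
import cv2,numpy as np
print(grip_depth,get_obs())
for n in("scene","top","wrist"):
    d=get_image(n); cv2.imwrite(f"pics/{n}0.png",d["frame"][...,::-1]); print(n,d["vfov"],d["cx"],d["cy"],d["distortion"],np.round(d["T"],3).tolist())
E
```

```text
pics
0.0187 {'t': 0.0, 'joint_pos': array([-1.21851493e+00,  4.94173847e-01,  1.34616020e+00,  2.46843851e-06,
        1.30250993e+00, -9.55120688e-02]), 'dq': array([ 0.0005834 ,  0.00063249, -0.00109952, -0.0006207 , -0.00011187,
       -0.00092569]), 'tau': array([-2.74313737e-03, -8.82169104e+01, -3.83875895e+01, -4.80459094e-04,
        1.01734686e-02,  8.68620376e-07]), 'eef_pos': array([ 0.27046564, -0.56299253,  0.20539624]), 'tool_rot': array([[ 9.01404986e-01,  4.32976751e-01, -4.29520233e-04],
       [ 4.32976947e-01, -9.01404228e-01,  1.17529176e-03],
       [ 1.21702653e-04, -1.24538621e-03, -9.99999217e-01]]), 'contact_force': array([ 0.17015202, -0.26684329,  0.48829345]), 'wrist_torque': array([0.02696557, 0.00599892, 0.02120976]), 'width': 0.08533684697417171}
scene 57.252231101998156 322.1384845221837 242.0486385271421 [-0.07865344  0.          0.          0.          0.        ] [[-0.543, 0.473, -0.693, -0.019], [-0.839, -0.312, 0.445, 0.375], [-0.006, 0.824, 0.567, 0.594], [0.0, 0.0, 0.0, 1.0]]
top 55.27128102518 319.9945258999987 231.7009426355872 [-0.11685694  0.          0.          0.          0.        ] [[-0.028, 0.99, -0.142, 0.395], [-1.0, -0.03, -0.009, -0.009], [-0.013, 0.141, 0.99, 1.174], [0.0, 0.0, 0.0, 1.0]]
wrist 60.929844839849466 316.7735046936387 247.58171675039952 [-0.08715174  0.          0.          0.          0.        ] [[0.433, 0.866, 0.251, 0.334], [-0.901, 0.416, 0.119, -0.532], [-0.001, -0.277, 0.961, 0.374], [0.0, 0.0, 0.0, 1.0]]
```

View pics/top0.png

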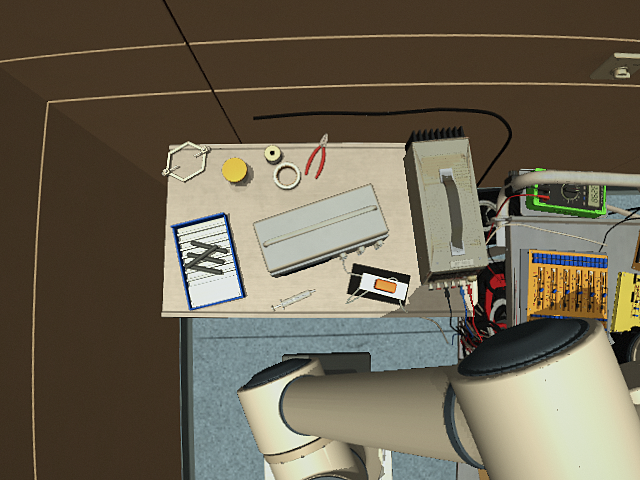

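View pics/scene0.png

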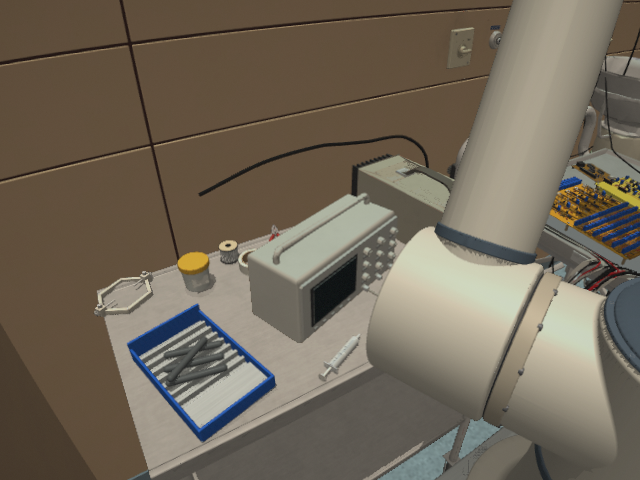

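View pics/wrist0.png

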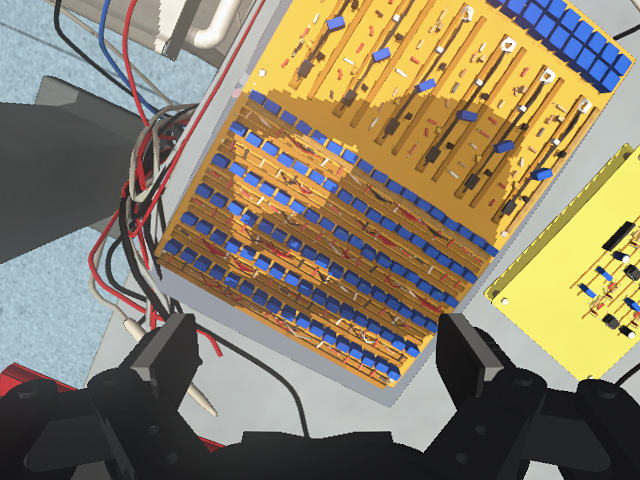

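The top view shows the tray at about (208,261), the mat and rake at (380,284), the scope between them, and the syringe at (293,299). Next I'll measure the mat, grip and tray.

```bash
cat > h.py <<'E'
import cv2,numpy as np
from rig import get_obs,get_image
def K(d):
    f=240/np.tan(np.radians(d["vfov"])/2); return np.array([[f,0,d["cx"]],[0,f,d["cy"]],[0,0,1]])
def pl(d,px,z):
    px=np.array(px,float).reshape(-1,1,2)
    n=cv2.undistortPoints(px,K(d),np.array(d["distortion"],float)).reshape(-1,2)
    r=np.c_[n[:,0],-n[:,1],-np.ones(len(n))]@d["T"][:3,:3].T
    o=d["T"][:3,3]; return o+r*((z-o[2])/r[:,2])[:,None]
def proj(d,P):
    P=np.atleast_2d(P); T=np.linalg.inv(d["T"]); c=P@T[:3,:3].T+T[:3,3]
    c=c*[1,-1,-1]; return cv2.projectPoints(c,np.zeros(3),np.zeros(3),K(d),np.array(d["distortion"],float))[0].reshape(-1,2)
def save(d,name,box=None,s=1):
    f=d["frame"][...,::-1]
    if box: f=f[box[1]:box[3],box[0]:box[2]]
    cv2.imwrite("pics/"+name,cv2.resize(f,None,fx=s,fy=s,interpolation=cv2.INTER_CUBIC))
E
python3 - <<'E'
from h import *
d=get_image("top")
save(d,"tr.png",(160,200,260,320),6); save(d,"mat.png",(340,250,420,315),8)
f=d["frame"]; hsv=cv2.cvtColor(f,cv2.COLOR_RGB2HSV)
def biggest(m,roi):
    k=np.zeros(m.shape,np.uint8); x0,y0,x1,y1=roi; k[y0:y1,x0:x1]=m[y0:y1,x0:x1]
    c=max(cv2.findContours(k,0,2)[0],key=cv2.contourArea); return c
g=biggest(cv2.inRange(hsv,(5,150,120),(25,255,255)),(360,270,410,300))
r=cv2.minAreaRect(g); print("grip",r); P=pl(d,cv2.boxPoints(r),.075);print(np.round(P,4).tolist(),P.mean(0))
b=biggest(cv2.inRange(hsv,(105,120,40),(125,255,255)),(160,200,260,320))
r=cv2.minAreaRect(b); print("tray",r); print(np.round(pl(d,cv2.boxPoints(r),.030),4).tolist())
q=cv2.approxPolyDP(b,6,True).reshape(-1,2); print(q.tolist(),np.round(pl(d,q,.03),4).tolist())
E
```

```text
grip ((385.38238525390625, 285.4705810546875), (20.372989654541016, 9.45888900756836), 14.03624439239502)
[[0.4142, -0.1252, 0.075], [0.4359, -0.1316, 0.075], [0.4226, -0.1784, 0.075], [0.401, -0.1719, 0.075]] [ 0.41841897 -0.15178986  0.075     ]
tray ((207.37057495117188, 260.9176330566406), (88.07377624511719, 56.944252014160156), 77.47119140625)
[[0.5904, 0.386, 0.03], [0.6179, 0.2409, 0.03], [0.3988, 0.193, 0.03], [0.3709, 0.334, 0.03]]
[[223, 213], [171, 226], [189, 309], [243, 296]] [[0.6149, 0.2476, 0.03], [0.5854, 0.3833, 0.03], [0.3736, 0.3343, 0.03], [0.4032, 0.1973, 0.03]]
```

View pics/tr.png

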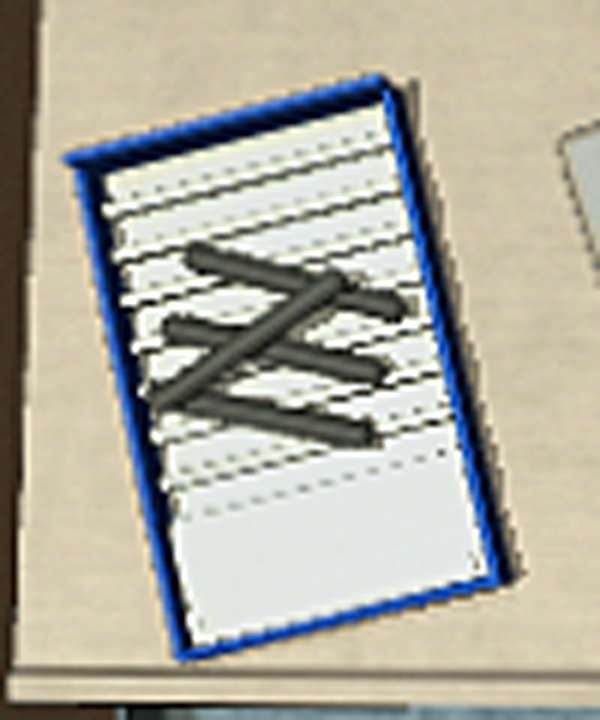

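View pics/mat.png

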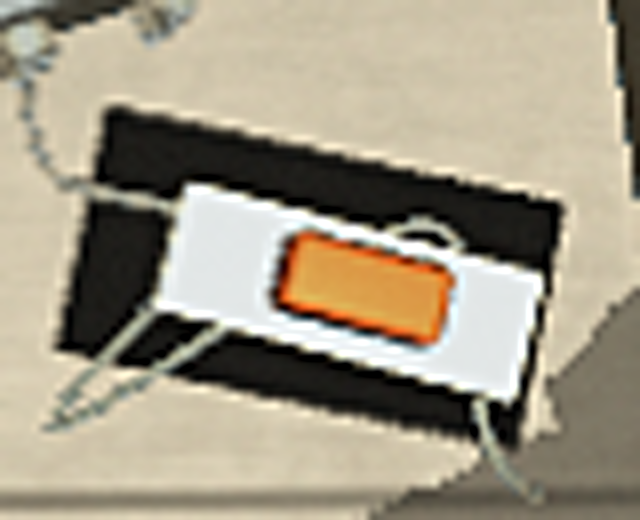

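>>> apply_moves(commands=[[[0, 0, 0, 0.026, -0.0255, -0.006, -1], [0, 0, 0, 0.026, -0.0255, -0.006, -1], [0, 0, 0, 0.026, -0.0255, -0.006, -1], [0, 0, 0, 0.026, -0.0255, -0.006, -1], [0, 0, 0, 0.026, -0.0255, -0.006, -1], [0, 0, 0, 0.026, -0.0255, -0.006, -1], [0, 0, 0, 0.026, -0.0255, -0.006, -1], [0, 0, 0, 0.026, -0.0255, -0.006, -1], [0, 0, 0, 0.026, -0.0255, 0, -1], [0, 0, 0, 0.026, -0.0255, 0, -1], [0, 0, 0, 0.026, -0.0255, 0, -1], [0, 0, 0, 0.025, -0.0255, 0, -1], [0, 0, -8, 0, 0, 0, -1], [0, 0, -8, 0, 0, 0, -1], [0, 0, -8, 0, 0, 0, -1], [0, 0, -8, 0, 0, 0, -1], [0, 0, -8, 0, 0, 0, -1], [0, 0, -8.5, 0, 0, 0, -1], [0, 0, 0, 0, 0, 0, -1]]])

```text
t: 2.1
eef_pos: [0.4184, -0.1528, 0.2539]
tool_rot: [[0.27, 0.963, -0.0], [0.963, -0.27, 0.0], [0.0, -0.0, -1.0]]
contact_force: [-0.1, 0.3, 0.4]
width: 0.0857
```

Run:
```python
from h import *
o=get_obs(); print(o["t"],o["eef_pos"],np.round(o["tool_rot"],4).tolist(),o["contact_force"])
d=get_image("wrist"); save(d,"w1.png")
d=get_image("top"); save(d,"t1.png")
s=get_image("scene"); save(s,"s1.png",(80,290,300,450),3.5)
```

```text
2.1 [ 0.41838893 -0.15281942  0.25392301] [[0.27, 0.9628, -0.0001], [0.9628, -0.27, 0.0001], [0.0, -0.0002, -1.0]] [-0.05247652  0.29108928  0.41580143]
```

View pics/w1.png

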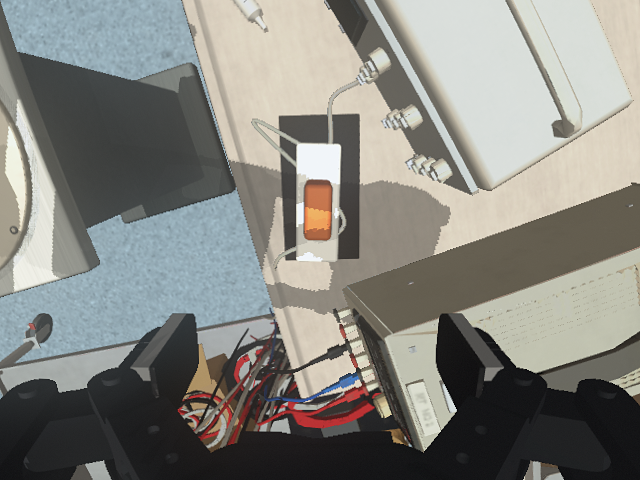

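View pics/s1.png

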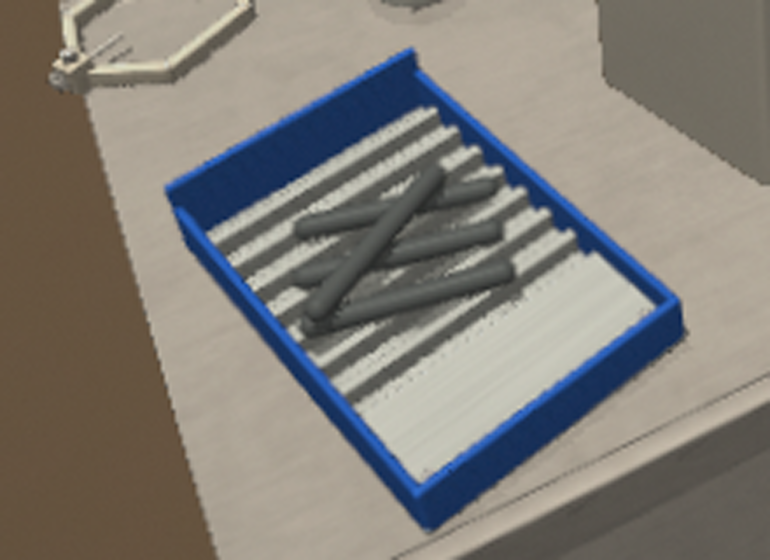

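Run:
```python
from h import *
d=get_image("wrist"); f=d["frame"]; hsv=cv2.cvtColor(f,cv2.COLOR_RGB2HSV)
def big(m,roi):
    k=np.zeros(m.shape,np.uint8); x0,y0,x1,y1=roi; k[y0:y1,x0:x1]=m[y0:y1,x0:x1]
    return max(cv2.findContours(k,0,2)[0],key=cv2.contourArea)
g=big(cv2.inRange(hsv,(3,150,60),(25,255,255)),(280,160,350,260))
r=cv2.minAreaRect(g);P=pl(d,cv2.boxPoints(r),.075);print(r,np.round(P,4).tolist(),P.mean(0))
m=cv2.inRange(f,(0,0,0),(62,62,62)); save(d,"w2.png",(230,90,390,290),3.5)
```

```text
((317.5, 213.5), (51.0, 25.0), 90.0) [[0.4145, -0.1271, 0.075], [0.435, -0.133, 0.075], [0.4229, -0.1762, 0.075], [0.4017, -0.1701, 0.075]] [ 0.41853448 -0.15161254  0.075     ]
```

View pics/w2.png

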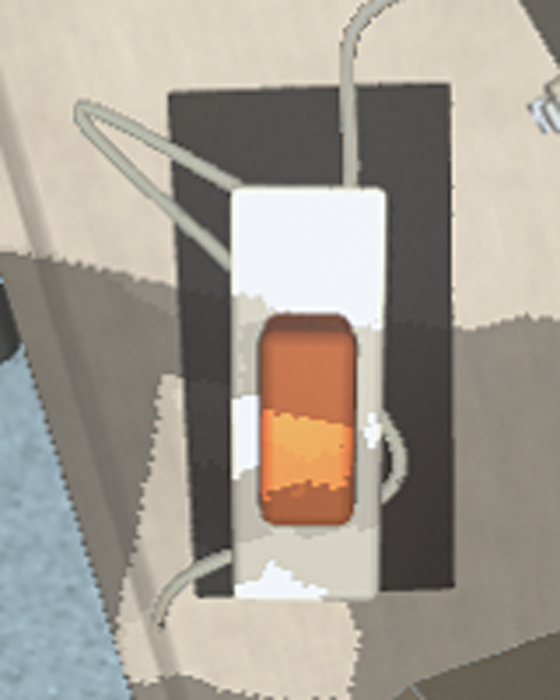

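The rake is lined up with the jaws in the wrist view, with the grip at (317,213). I'll descend and grasp it.

>>> apply_moves(commands=[[[0, 0, 0, 0.001, 0, 0.03, -1], [0, 0, 0, 0, 0, 0.04, -1], [0, 0, 0, 0, 0, 0.04, -1], [0, 0, 0, 0, 0, 0.04, -1], [0, 0, 0, 0, 0, 0.03, -1], [0, 0, 0, 0, 0, 0.02, -1], [0, 0, 0, 0, 0, 0.013, -1], [0, 0, 0, 0, 0, 0, 0.2], [0, 0, 0, 0, 0, 0, 0.4], [0, 0, 0, 0, 0, 0, 1], [0, 0, 0, 0, 0, 0, 1], [0, 0, 0, 0, 0, 0, 1], [0, 0, 0, 0, 0, 0, 1], [0, 0, 0, 0, 0, 0, 1], [0, 0, 0, 0, 0, 0, 1]]], force=80)

```text
t: 3.8
eef_pos: [0.4192, -0.1522, 0.0421]
tool_rot: [[0.273, 0.962, 0.002], [0.962, -0.273, -0.001], [-0.0, 0.002, -1.0]]
contact_force: [-2.0, 1.7, 17.2]
width: 0.0215
```

Run:
```python
from h import *
o=get_obs(); print(o["t"],o["eef_pos"],o["tool_rot"][:,0],o["width"],o["contact_force"],o["joint_pos"])
d=get_image("wrist"); save(d,"w3.png")
# mat corners from earlier crop image w2 need pose at that time: recompute with cam relative pose
R=o["tool_rot"]; Tt=np.eye(4);Tt[:3,:3]=R;Tt[:3,3]=o["eef_pos"]
X=np.linalg.inv(Tt)@d["T"]; np.save("X.npy",X)
Tp=np.eye(4);Tp[:3,:3]=np.c_[[.27,.9628,0],[.9628,-.27,-.0002],[-.0001,.0001,-1]];Tp[:3,3]=[.41839,-.15282,.25392]
d["T"]=Tp@X
px=np.array([[168,92],[449,84],[454,587],[197,597]])/3.5+[230,90]
P=pl(d,px,.003);print(np.round(P,4),P.mean(0)); e=P[0]+P[1]-P[2]-P[3]; print(np.degrees(np.arctan2(e[1],e[0])))
```

```text
3.8 [ 0.41924941 -0.15218067  0.04205403] [ 2.73374653e-01  9.61907570e-01 -3.54334705e-04] 0.02149097977057241 [-1.98111146  1.66486295 17.17553296] [-4.82249345e-01  5.13497248e-01  1.95309070e+00  5.14103426e-05
  6.73113123e-01 -2.05390239e-01]
[[ 0.4036 -0.0603  0.003 ]
 [ 0.4805 -0.0796  0.003 ]
 [ 0.4455 -0.2239  0.003 ]
 [ 0.3684 -0.2057  0.003 ]] [ 0.42447897 -0.14235763  0.003     ]
76.38178507022486
```

View pics/w3.png

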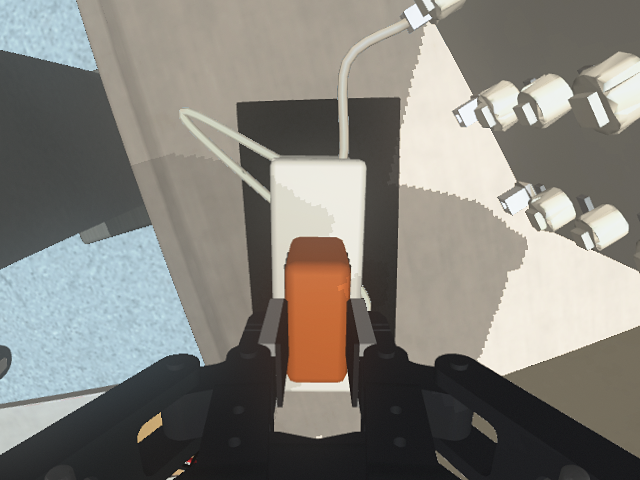

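>>> apply_moves(commands=[[[0, 0, 0, 0, 0, -0.005, 1], [0, 0, 0, 0, 0, -0.015, 1], [0, 0, 0, 0, 0, -0.03, 1], [0, 0, 0, 0, 0, -0.04, 1], [0, 0, 0, 0, 0, -0.04, 1], [0, 0, 0, 0, 0, -0.04, 1], [0, 0, 0, 0, 0, -0.03, 1], [0, 0, 0, 0.03, 0, -0.01, 1], [0, 0, 0, 0.04, -0.01, 0, 1], [0, 0, 0, 0.04, -0.01, 0, 1], [0, 0, 0, 0.04, -0.01, 0, 1], [0, 0, 0, 0.04, -0.01, 0, 1], [0, 0, 0, 0.03, -0.01, 0, 1], [0, 0, 0, 0, 0, 0, 1]]])

```text
t: 5.25
eef_pos: [0.4299, 0.0764, 0.2514]
tool_rot: [[0.27, 0.963, 0.0], [0.963, -0.27, 0.001], [0.001, -0.0, -1.0]]
contact_force: [-0.5, 0.6, -2.0]
width: 0.0215
```

Run:
```python
from h import *
o=get_obs(); print(o["t"],o["eef_pos"],o["tool_rot"],o["width"],o["contact_force"],o["joint_pos"])
for n in("scene","top","wrist"):
    d=get_image(n); save(d,n+"4.png")
```

```text
5.25 [0.42994951 0.07639597 0.25135693] [[ 2.69942290e-01  9.62876492e-01  1.46303885e-04]
 [ 9.62876105e-01 -2.69942314e-01  8.67950602e-04]
 [ 8.75222840e-04 -9.34240585e-05 -9.99999613e-01]] 0.02149055207196482 [-0.5149742   0.57026449 -1.95178865] [3.82217915e-02 1.75642139e-01 1.71340700e+00 9.07340462e-04
 1.25236427e+00 3.11270963e-01]
```

View pics/scene4.png

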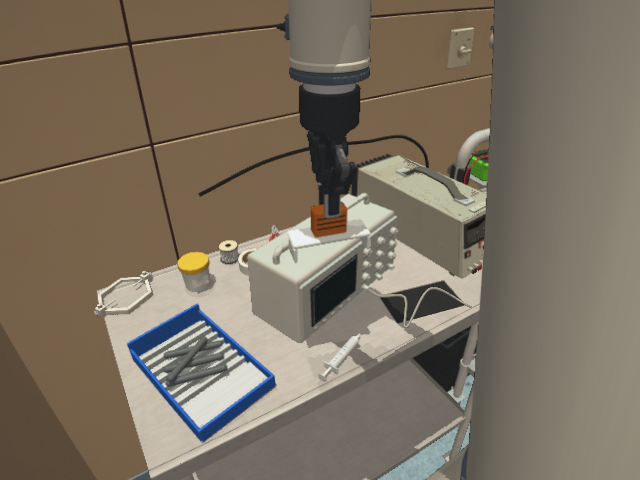

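View pics/top4.png

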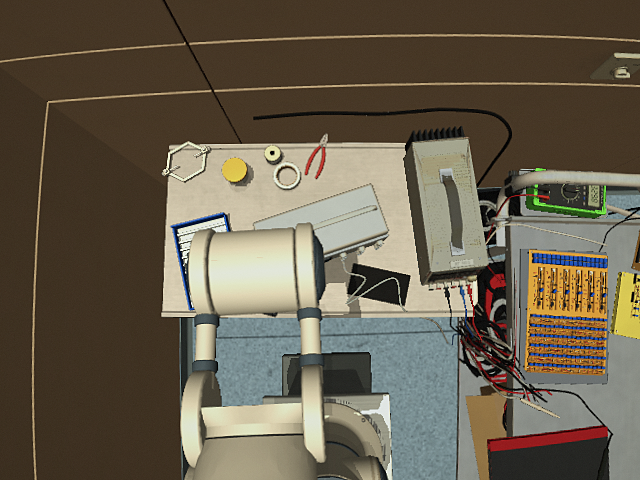

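View pics/wrist4.png

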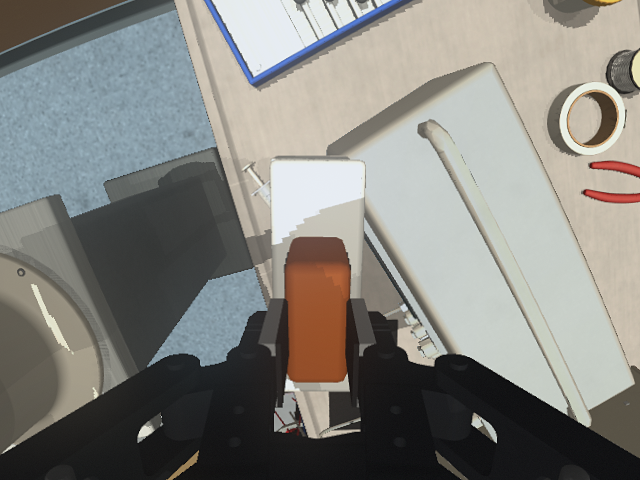

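Run:
```python
from h import *
f=cv2.imread("pics/scene4.png")[190:280,260:400]
cv2.imwrite("pics/s4z.png",cv2.resize(f,None,fx=5.5,fy=5.5,interpolation=cv2.INTER_CUBIC))
```

```text
(no output)
```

View pics/s4z.png

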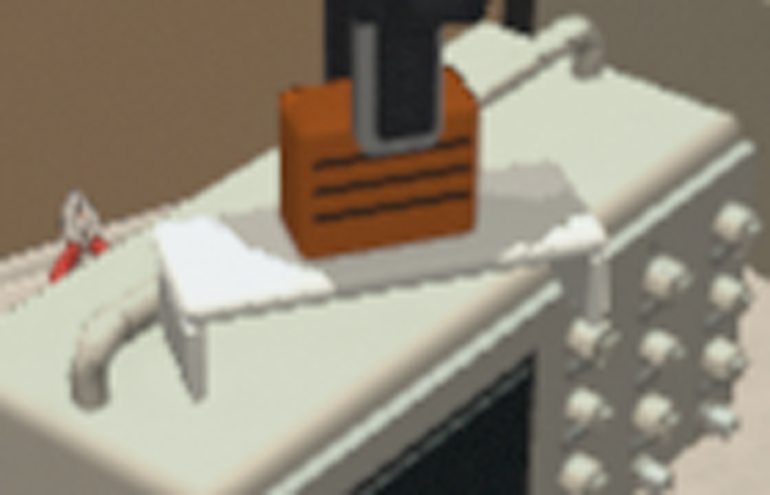

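Close-up shows the open back facing the robot, so the teeth are on the far (+x) side and no half turn is needed. I'll move to a spot where the wrist camera sees the tray.

>>> apply_moves(commands=[[[0, 0, 0, 0.03, 0.012, -0.01, 1], [0, 0, 0, 0.033, 0.012, -0.01, 1], [0, 0, -7, 0, 0, 0, 1], [0, 0, -7, 0, 0, 0, 1], [0, 0, -7, 0, 0, 0, 1], [0, 0, -7.7, 0, 0, 0, 1], [0, 0, 0, 0, 0, 0, 1], [0, 0, 0, 0, 0, 0, 1]]])

```text
t: 6.2
eef_pos: [0.4711, 0.1266, 0.271]
tool_rot: [[-0.217, 0.976, -0.0], [0.976, 0.217, -0.0], [-0.0, -0.0, -1.0]]
contact_force: [-1.1, 0.1, -1.3]
width: 0.0214
```

Run:
```python
from h import *
o=get_obs(); print(o["t"],o["eef_pos"],o["tool_rot"],o["width"],o["contact_force"],o["joint_pos"])
d=get_image("wrist"); save(d,"w5.png")
```

```text
6.2 [0.47108084 0.12656102 0.27103196] [[-2.17217772e-01  9.76123166e-01 -5.95494374e-05]
 [ 9.76123165e-01  2.17217766e-01 -9.46146894e-05]
 [-7.94203945e-05 -7.86795774e-05 -9.99999994e-01]] 0.02140393813124493 [-1.09044995  0.14333563 -1.25848656] [ 1.40036041e-01  2.34287917e-01  1.57526313e+00 -8.78676870e-05
  1.33211378e+00 -7.89064580e-02]
```

View pics/w5.png

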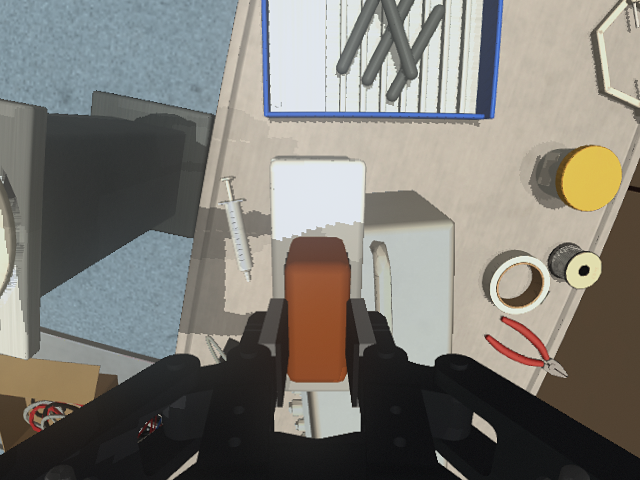

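Run:
```python
from h import *
d=get_image("wrist"); np.save("Tw5.npy",d["T"]); save(d,"w5z.png",(250,0,510,125),3)
hsv=cv2.cvtColor(d["frame"],cv2.COLOR_RGB2HSV)
m=cv2.inRange(hsv,(105,120,40),(125,255,255))
L=[];Ri=[]
for v in range(5,105,10):
    u=np.where(m[v,250:300])[0]+250; w=np.where(m[v,470:515])[0]+470
    print(v,u.min(),u.max(),w.min(),w.max())
for u in range(290,470,20):
    v=np.where(m[95:130,u])[0]+95; print(u,v.min(),v.max())
```

```text
5 262 265 498 502
15 262 265 498 501
25 262 266 497 500
35 263 266 496 500
45 263 266 495 499
55 263 266 495 498
65 263 266 494 497
75 264 267 493 496
85 264 267 492 496
95 264 267 492 495
290 112 115
310 112 115
330 113 116
350 113 116
370 113 116
390 113 116
410 113 117
430 113 117
450 114 118
```

View pics/w5z.png

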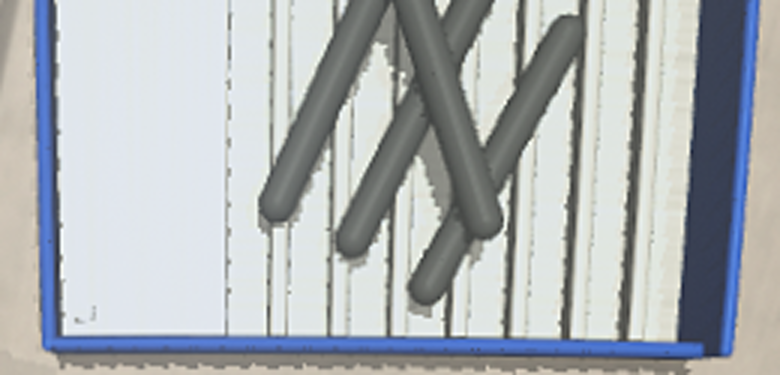

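Run:
```python
from h import *
d=get_image("wrist"); 
l=pl(d,[[261.7,5],[264,95]],.03); n=pl(d,[[290,115.5],[450,118]],.03); r=pl(d,[[502.3,5],[496,95]],.044)
g=pl(d,[[250+230/3,1],[250+227/3,110]],.017)
for q,a in((l,(1,0)),(n,(0,1)),(r,(1,0)),(g,(1,0))):
    e=q[1]-q[0]; print(np.round(q,4).tolist(),np.degrees(np.arctan2(e[1],e[0])))
for th in (12.5,12.8):
    t=np.radians(th); ex=np.array([np.cos(t),np.sin(t)]); ey=np.array([-ex[1],ex[0]])
    print(th,"x:",(l[:,:2]@ex).mean()+.110,(r[:,:2]@ex).mean()-.110,(g[:,:2]@ex).mean()+.05,"y:",(n[:,:2]@ey).mean()+.071)
# top0-based corners
c=np.array([[.6149,.2476],[.5854,.3833],[.3736,.3343],[.4032,.1973]]);print(c.mean(0))
# held rake
o=get_obs(); q=pl(d,[[271,158],[365,158],[271,250],[365,250],[272,390]],o["eef_pos"][2]-.008); print(((q-o["eef_pos"])@o["tool_rot"]).round(4))
```

```text
[[0.3807, 0.2965, 0.03], [0.3985, 0.2182, 0.03]] -77.23350677647544
[[0.4267, 0.2049, 0.03], [0.5785, 0.2376, 0.03]] 12.168531762642608
[[0.5935, 0.3441, 0.044], [0.611, 0.2669, 0.044]] -77.18803783652109
[[0.4377, 0.3163, 0.017], [0.4592, 0.218, 0.017]] -77.69523665868347
12.5 x: 0.5460775947245575 0.5441089850423583 0.5456231758822978 y: 0.17822053081764871
12.8 x: 0.5469455956628402 0.5449791226208297 0.5464736605153702 y: 0.17539918267607046
[0.494275 0.290625]
[[ 0.0599 -0.0196  0.008 ]
 [ 0.0599  0.0203  0.008 ]
 [ 0.0192 -0.0209  0.008 ]
 [ 0.0191  0.0215  0.008 ]
 [-0.0547 -0.023   0.008 ]]
```

>>> apply_moves(commands=[[[0, 0, 0, 0.035, -0.006, 0, 1], [0, 0, 0, 0.04, -0.006, 0, 1], [0, 0, 0, 0.04, -0.006, 0, 1], [0, 0, 0, 0.039, -0.005, 0, 1], [0, 0, 0, 0, 0, 0.03, 1], [0, 0, 0, 0, 0, 0.04, 1], [0, 0, 0, 0, 0, 0.04, 1], [0, 0, 0, 0, 0, 0.03, 1], [0, 0, 0, 0, 0, 0, 1], [0, 0, 0, 0, 0, 0, 1]]])

```text
t: 7.35
eef_pos: [0.4145, 0.2725, 0.1316]
tool_rot: [[-0.222, 0.975, -0.0], [0.975, 0.222, -0.0], [-0.0, -0.0, -1.0]]
contact_force: [0.3, -0.2, -1.6]
width: 0.0215
```

```bash
cat >> h.py <<'E'
C=np.array([.4938,.2915]); t_=np.radians(12.55); ex=np.array([np.cos(t_),np.sin(t_)]); ey=np.array([-ex[1],ex[0]])
def st():
    o=get_obs(); p=o["eef_pos"]; q=p[:2]-C; R=o["tool_rot"]
    print("t",o["t"],"tray",np.round([q@ex,q@ey],4),"tipz",round(p[2]-.039,4),"yaw",np.degrees(np.arctan2(R[1,0],R[0,0])),"tilt",np.round(R[:2,2],4),"F",np.round(o["contact_force"],1),o["width"]); return o
E
python3 - <<'E'
from h import *
st(); d=get_image("scene"); save(d,"s6.png",(80,200,340,460),3)
d=get_image("wrist"); save(d,"w6.png")
E
```

```text
t 7.35 tray [-0.0815 -0.0013] tipz 0.0926 yaw 102.79718025485593 tilt [-0.0004 -0.0002] F [ 0.3 -0.2 -1.6] 0.021493371789707925
```

View pics/s6.png

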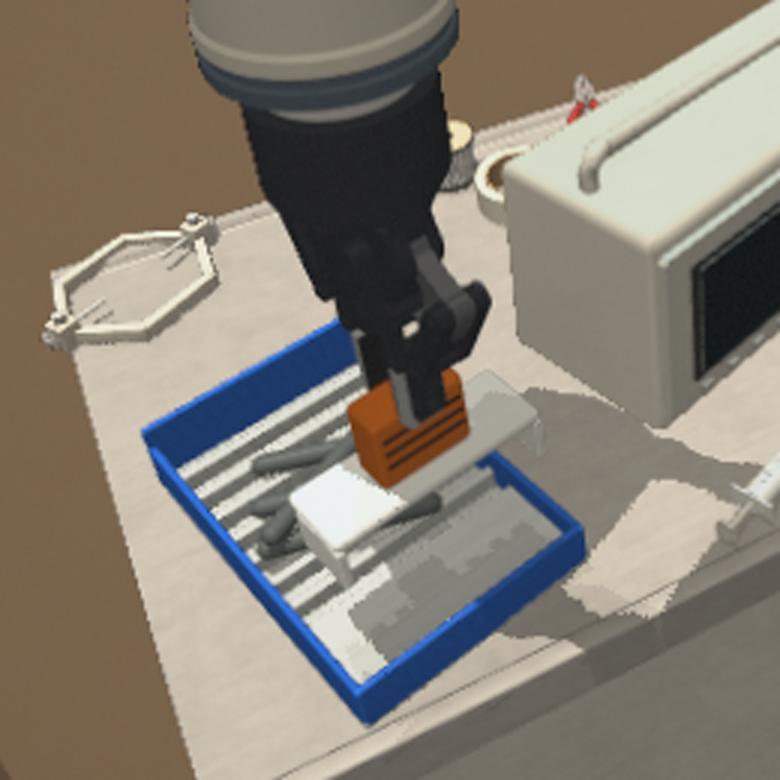

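View pics/w6.png

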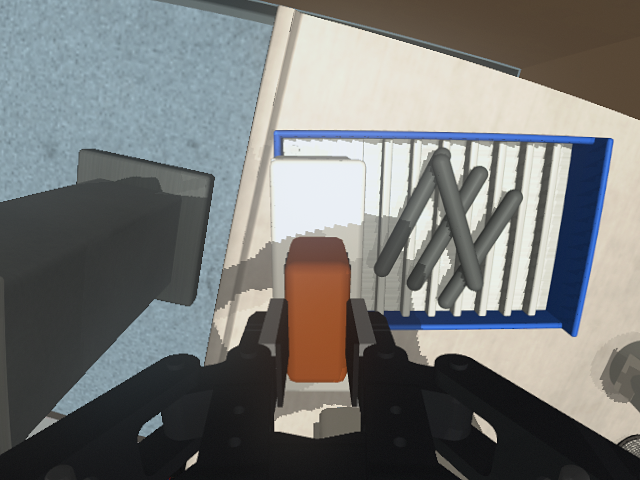

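Run:
```python
from h import *
d=get_image("wrist"); hsv=cv2.cvtColor(d["frame"],cv2.COLOR_RGB2HSV)
m=cv2.inRange(hsv,(105,120,40),(125,255,255))
q=[]
for u in range(290,560,30): q.append([u,np.where(m[115:160,u])[0].min()+114.5])
P=pl(d,q,.03)[:,:2]-C; print("y+wall",np.round(P@ey,4))
q=[[np.where(m[v,560:630])[0].max()+560.5,v] for v in range(150,320,30)]
P=pl(d,q,.044)[:,:2]-C; print("x+wall",np.round(P@ex,4))
q=[[np.where(m[v,262:300])[0].min()+261.5,v] for v in range(136,154,4)]
P=pl(d,q,.03)[:,:2]-C; print("x-wall",np.round(P@ex,4))
q=[[u,np.where(m[300:345,u])[0].max()+300.5] for u in range(400,560,30)]
P=pl(d,q,.03)[:,:2]-C; print("y-wall",np.round(P@ey,4))
```

```text
y+wall [0.0704 0.0704 0.0706 0.0701 0.0704 0.0701 0.0699 0.0704 0.0704]
x+wall [0.1092 0.109  0.1091 0.1087 0.1085 0.1085]
x-wall [-0.1089 -0.109  -0.109  -0.1091 -0.1091]
y-wall [-0.0705 -0.0698 -0.07   -0.0703 -0.0707 -0.0703]
```

>>> apply_moves(commands=[[[0, 0, 0.25, -0.0005, 0, 0.02, 1], [0, 0, 0, 0, 0, 0.02, 1], [0, 0, 0, 0, 0, 0.015, 1], [0, 0, 0, 0, 0, 0.01, 1], [0, 0, 0, 0, 0, 0.006, 1], [0, 0, 0, 0, 0, 0, 1], [0, 0, 0, 0, 0, 0, 1]]])

```text
t: 8.2
eef_pos: [0.4148, 0.2722, 0.0606]
tool_rot: [[-0.218, 0.976, 0.001], [0.976, 0.218, 0.0], [0.0, 0.001, -1.0]]
contact_force: [0.6, 0.2, -1.3]
width: 0.0209
```

Run:
```python
from h import *
st(); d=get_image("scene"); save(d,"s7.png",(80,260,340,450),3)
d=get_image("wrist"); save(d,"w7.png")
```

```text
t 8.2 tray [-0.0813 -0.0017] tipz 0.0216 yaw 102.60293447689652 tilt [0.0008 0.0004] F [ 0.6  0.2 -1.3] 0.020925385269295577
```

View pics/s7.png

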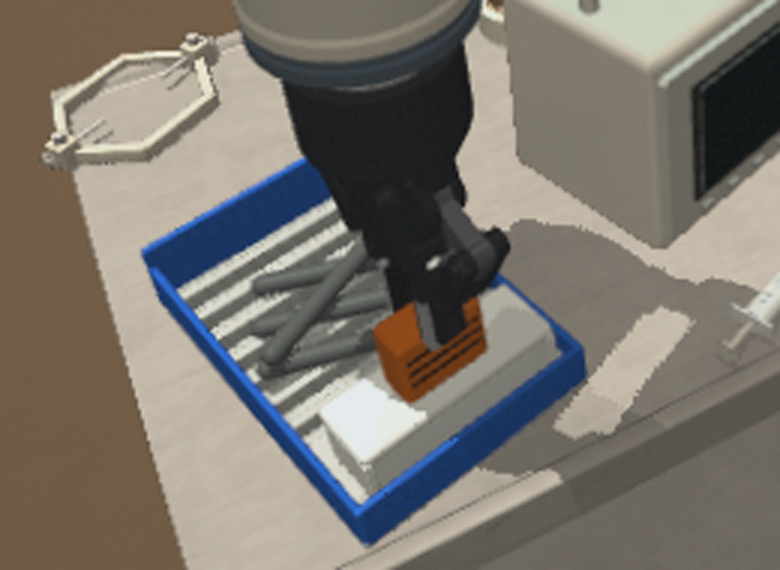

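View pics/w7.png

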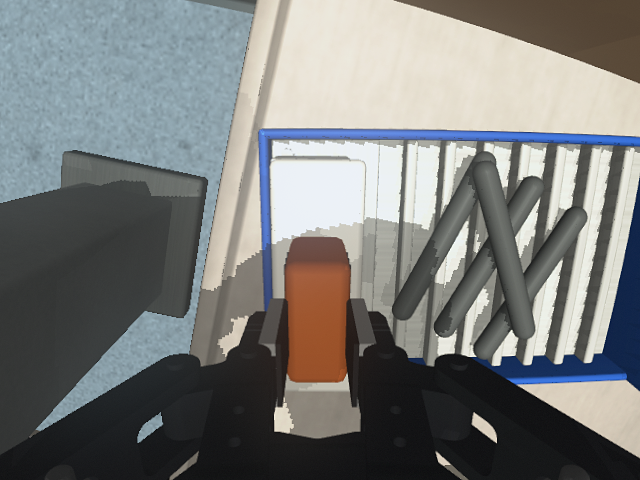

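The rake is in the strip between the walls, clear of all rods. Starting stroke 1.

>>> apply_moves(commands=[[[0, 0, 0, 0, 0.003, 0, 1], [0, 0, 0, 0, 0.003, 0, 1], [0, 0, 0, 0, 0.003, 0, 1], [0, 0, 0, 0, 0.003, 0, 1], [0, 0, 0, 0, 0.003, 0, 1], [0, 0, 0, 0, 0.003, 0, 1], [0, 0, 0, 0, 0.003, 0, 1], [0, 0, 0, 0, 0.003, 0, 1], [0, 0, 0, 0, 0.003, 0, 1], [0, 0, 0, 0, 0.003, 0, 1], [0, 0, 0, 0, 0.003, 0, 1], [0, 0, 0, 0, 0.003, 0, 1], [0, 0, 0, 0, 0.003, 0, 1], [0, 0, 0, 0, 0.003, 0, 1], [0, 0, 0, 0, 0.003, 0, 1], [0, 0, 0, 0, 0.003, 0, 1], [0, 0, 0, 0, 0, 0, 1]]])

```text
t: 10.0
eef_pos: [0.4617, 0.2826, 0.06]
tool_rot: [[-0.218, 0.976, 0.0], [0.976, 0.218, 0.0], [0.0, 0.0, -1.0]]
contact_force: [-0.3, -1.4, -1.9]
width: 0.0214
```

Run:
```python
from h import *
st(); 
d=get_image("wrist"); save(d,"w8.png",(240,90,640,400),2)
```

```text
t 10.0 tray [-0.0332 -0.0018] tipz 0.021 yaw 102.60194118133907 tilt [0.0004 0.0002] F [-0.3 -1.4 -1.9] 0.021361964885557756
```

View pics/w8.png

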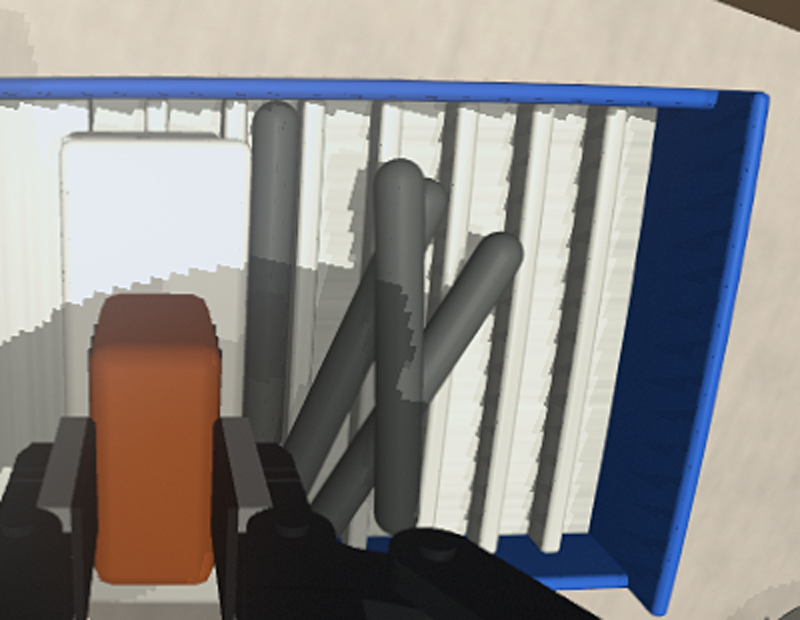

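Rod one has dropped into a groove just ahead of the teeth (column ~272). I'll keep going.

>>> apply_moves(commands=[[[0, 0, 0, 0, 0.003, 0, 1], [0, 0, 0, 0, 0.003, 0, 1], [0, 0, 0, 0, 0.003, 0, 1], [0, 0, 0, 0, 0.003, 0, 1], [0, 0, 0, 0, 0.003, 0, 1], [0, 0, 0, 0, 0.003, 0, 1], [0, 0, 0, 0, 0.003, 0, 1], [0, 0, 0, 0, 0.003, 0, 1], [0, 0, 0, 0, 0.003, 0, 1], [0, 0, 0, 0, 0.003, 0, 1], [0, 0, 0, 0, 0.003, 0, 1], [0, 0, 0, 0, 0, 0, 1]]])

```text
t: 11.25
eef_pos: [0.4939, 0.2897, 0.06]
tool_rot: [[-0.218, 0.976, 0.0], [0.976, 0.218, 0.0], [0.0, 0.0, -1.0]]
contact_force: [-0.1, -0.8, -1.4]
width: 0.0216
```

Run:
```python
from h import *
st(); 
d=get_image("wrist"); save(d,"w9.png",(240,90,640,400),2)
```

```text
t 11.25 tray [-0.0003 -0.0018] tipz 0.021 yaw 102.60307322982351 tilt [0.0003 0.0001] F [-0.1 -0.8 -1.4] 0.02162132714902365
```

View pics/w9.png

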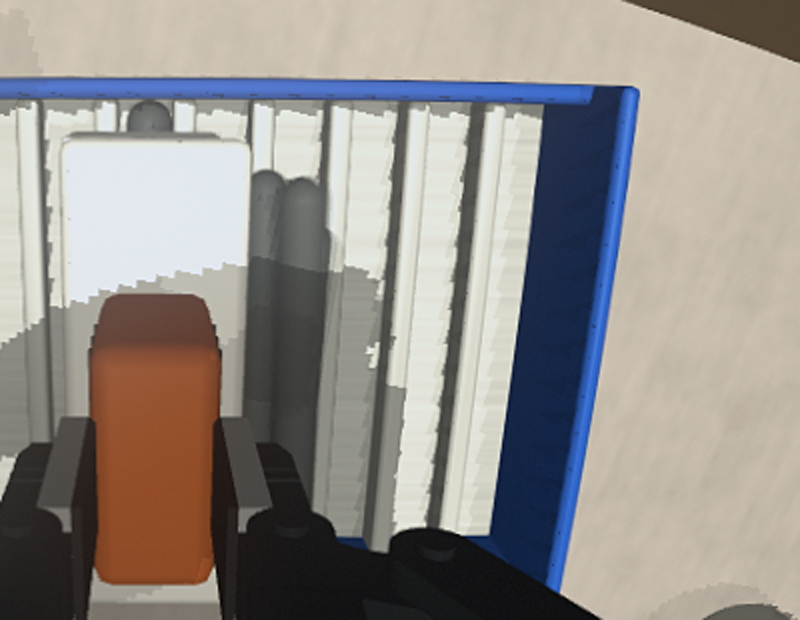

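>>> apply_moves(commands=[[[0, 0, 0, 0, 0.003, 0, 1], [0, 0, 0, 0, 0.003, 0, 1], [0, 0, 0, 0, 0.003, 0, 1], [0, 0, 0, 0, 0.003, 0, 1], [0, 0, 0, 0, 0.003, 0, 1], [0, 0, 0, 0, 0.003, 0, 1], [0, 0, 0, 0, 0, 0, 1]]])

```text
t: 12.0
eef_pos: [0.5115, 0.2937, 0.06]
tool_rot: [[-0.218, 0.976, 0.0], [0.976, 0.218, 0.0], [0.0, 0.0, -1.0]]
contact_force: [0.3, -0.5, -2.0]
width: 0.0213
```

Run:
```python
from h import *
st(); 
d=get_image("wrist"); save(d,"w10.png",(240,90,640,400),2)
d=get_image("scene"); save(d,"s10.png",(80,260,340,450),3)
```

```text
t 12.0 tray [ 0.0178 -0.0017] tipz 0.021 yaw 102.60093859963416 tilt [0.0004 0.0002] F [ 0.3 -0.5 -2. ] 0.021261781669295432
```

View pics/w10.png

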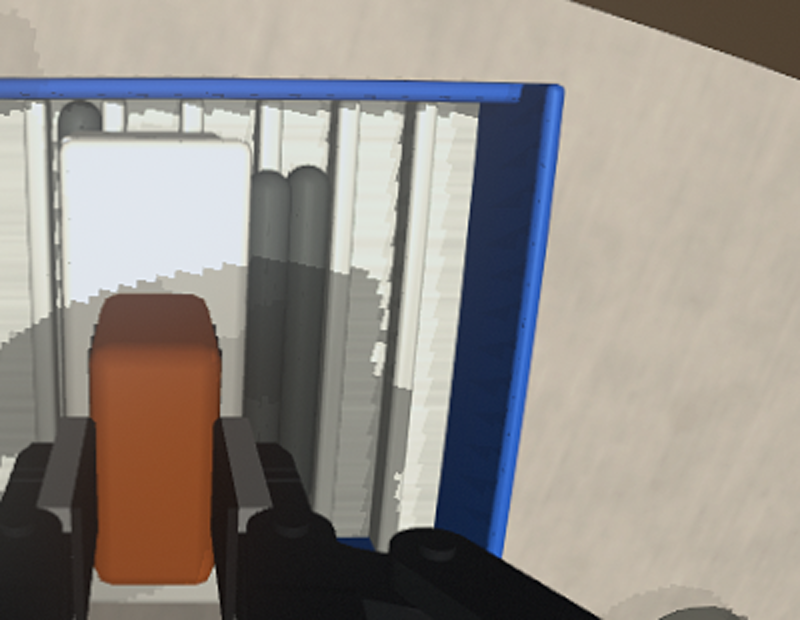

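View pics/s10.png

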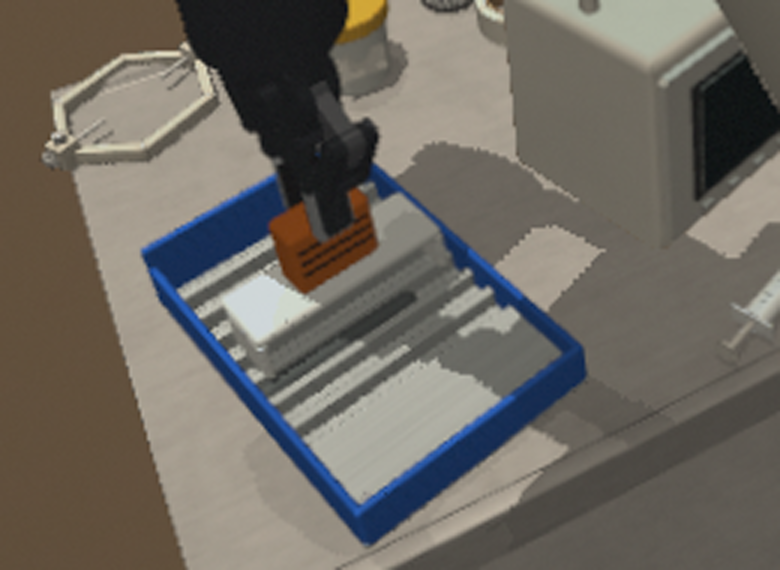

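>>> apply_moves(commands=[[[0, 0, 0, 0, 0.003, 0, 1], [0, 0, 0, 0, 0.003, 0, 1], [0, 0, 0, 0, 0.003, 0, 1], [0, 0, 0, 0, 0.003, 0, 1], [0, 0, 0, 0, 0, 0, 1]]])

```text
t: 12.6
eef_pos: [0.5233, 0.2963, 0.06]
tool_rot: [[-0.218, 0.976, 0.0], [0.976, 0.218, 0.0], [0.0, 0.0, -1.0]]
contact_force: [-0.4, 0.0, -1.1]
width: 0.0212
```

Run:
```python
from h import *
st(); 
d=get_image("wrist"); save(d,"w11.png",(240,90,640,400),2)
```

```text
t 12.6 tray [ 0.0298 -0.0017] tipz 0.021 yaw 102.60076819893854 tilt [0.0004 0.0002] F [-0.4  0.  -1.1] 0.02120890756952484
```

View pics/w11.png

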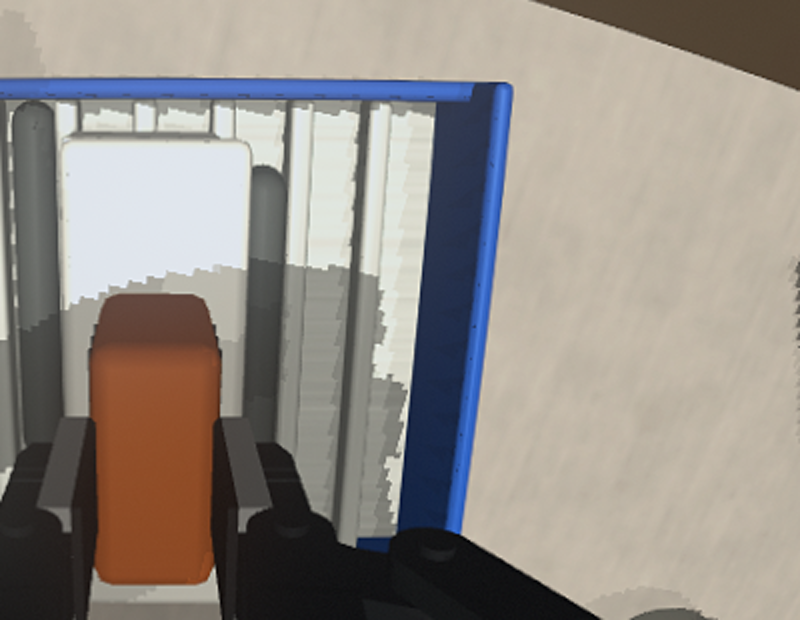

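>>> apply_moves(commands=[[[0, 0, 0, 0, 0.003, 0, 1], [0, 0, 0, 0, 0.003, 0, 1], [0, 0, 0, 0, 0.003, 0, 1], [0, 0, 0, 0, 0.003, 0, 1], [0, 0, 0, 0, 0.003, 0, 1], [0, 0, 0, 0, 0, 0, 1]]])

```text
t: 13.25
eef_pos: [0.5379, 0.2996, 0.06]
tool_rot: [[-0.218, 0.976, 0.0], [0.976, 0.218, 0.0], [0.0, 0.0, -1.0]]
contact_force: [-0.6, -0.1, -1.4]
width: 0.0213
```

Run:
```python
from h import *
st(); 
d=get_image("wrist"); save(d,"w12.png",(220,90,620,400),2)
d=get_image("scene"); save(d,"s12.png",(80,260,340,450),3)
```

```text
t 13.25 tray [ 0.0448 -0.0017] tipz 0.021 yaw 102.60318175026843 tilt [0.0004 0.0002] F [-0.6 -0.1 -1.4] 0.02134204657053101
```

View pics/w12.png

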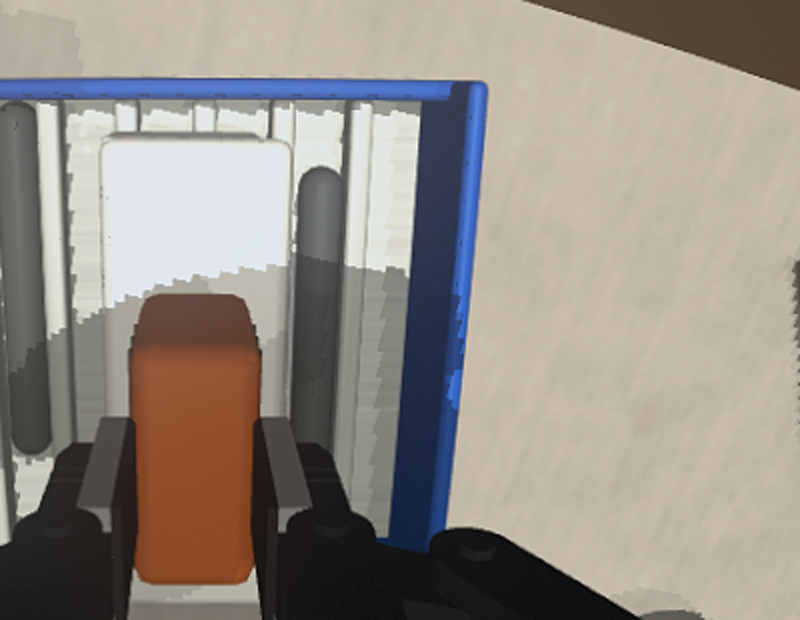

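View pics/s12.png

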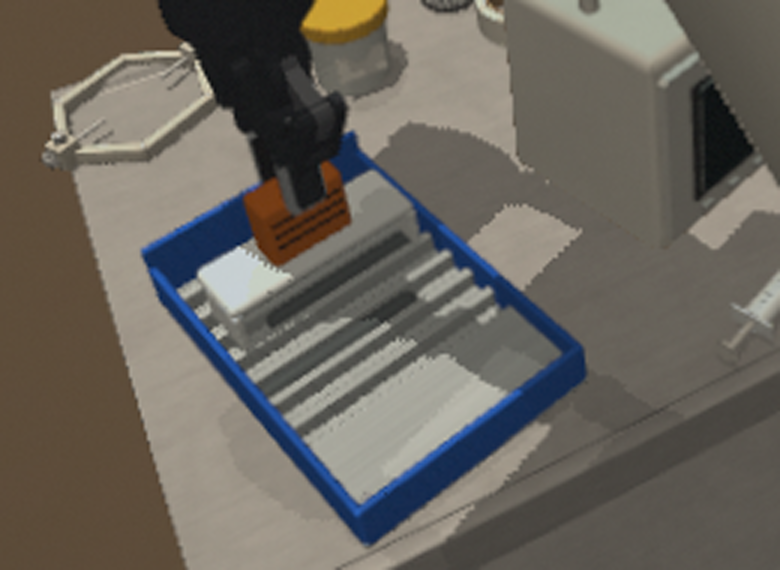

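>>> apply_moves(commands=[[[0, 0, 0, 0, 0, -0.005, 1], [0, 0, 0, 0, 0, -0.015, 1], [0, 0, 0, 0, 0, -0.03, 1], [0, 0, 0, 0, 0, -0.04, 1], [0, 0, 0, -0.02, 0, -0.04, 1], [0, 0, 0, -0.04, 0, -0.03, 1], [0, 0, 0, -0.05, 0, 0, 1], [0, 0, 0, -0.04, 0, 0, 1], [0, 0, 0, 0, 0, 0, 1], [0, 0, 0, 0, 0, 0, 1]]])

```text
t: 14.35
eef_pos: [0.5701, 0.1523, 0.2203]
tool_rot: [[-0.216, 0.976, 0.0], [0.976, 0.216, 0.0], [0.0, 0.0, -1.0]]
contact_force: [-0.3, 0.6, -1.7]
width: 0.0214
```

Run:
```python
from h import *
st(); 
d=get_image("wrist"); save(d,"w13.png",(140,0,460,200),2.5)
d=get_image("scene"); save(d,"s13.png",(80,260,340,450),3)
```

```text
t 14.35 tray [ 0.0442 -0.1525] tipz 0.1813 yaw 102.50123745100622 tilt [0.0001 0.0002] F [-0.3  0.6 -1.7] 0.021368272576325457
```

View pics/w13.png

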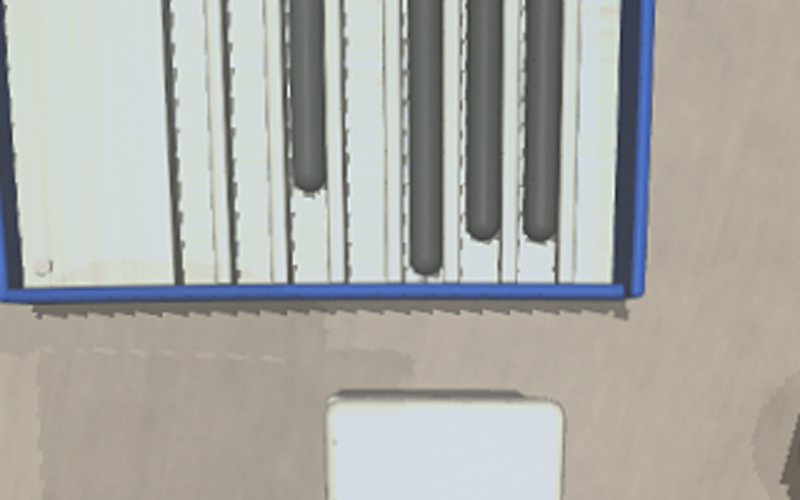

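View pics/s13.png

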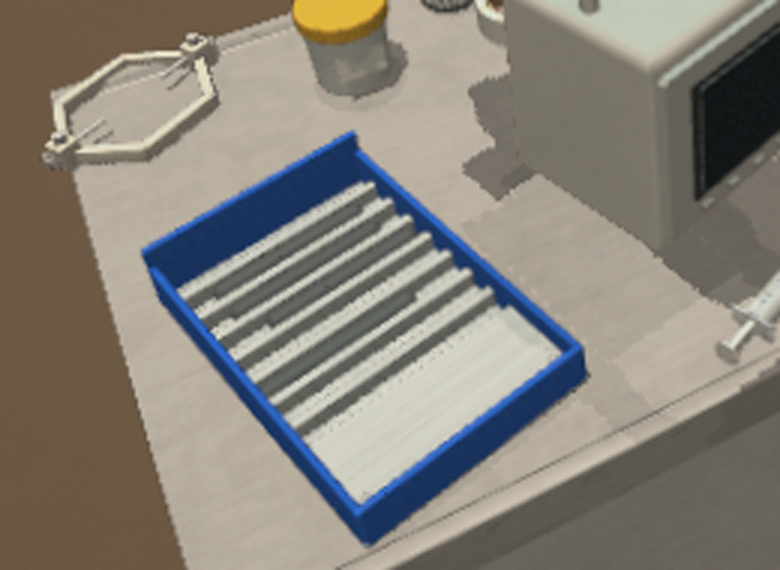

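Four rods lie parallel in grooves 3, 5, 6 and 7, flush in both views (wrist crop columns ~308, 425, 483, 541). Next I'll take the rake back to the mat.

>>> apply_moves(commands=[[[0, 0, 0, 0, 0, -0.03, 1], [0, 0, 0, -0.02, -0.016, -0.02, 1], [0, 0, 0, -0.034, -0.027, 0, 1], [0, 0, 0, -0.034, -0.027, 0, 1], [0, 0, 0, -0.034, -0.027, 0, 1], [0, 0, 0, -0.034, -0.027, 0, 1], [0, 0, 0, -0.034, -0.027, 0, 1], [0, 0, 0, -0.034, -0.027, 0, 1], [0, 0, 0, -0.034, -0.028, 0, 1], [0, 0, 7, 0, 0, 0, 1], [0, 0, 7, 0, 0, 0, 1], [0, 0, 7, 0, 0, 0, 1], [0, 0, 5.5, 0, 0, 0, 1], [0, 0, 0, 0, 0, 0.04, 1], [0, 0, 0, 0, 0, 0.04, 1], [0, 0, 0, 0, 0, 0.03, 1], [0, 0, 0, 0, 0, 0, 1], [0, 0, 0, 0, 0, 0, 1]]])

```text
t: 16.25
eef_pos: [0.4258, -0.1431, 0.1606]
tool_rot: [[0.239, 0.971, -0.0], [0.971, -0.239, 0.0], [0.0, -0.001, -1.0]]
contact_force: [0.9, -0.8, -1.9]
width: 0.0213
```

Run:
```python
from h import *
o=st(); print(o["eef_pos"])
d=get_image("wrist"); save(d,"w14.png")
d=get_image("top"); save(d,"t14.png",(150,190,430,320),2.8)
```

```text
t 16.25 tray [-0.1609 -0.4095] tipz 0.1216 yaw 76.17409971046429 tilt [-0.0005  0.0003] F [ 0.9 -0.8 -1.9] 0.021311546804499443
[ 0.4257515  -0.14312252  0.16059603]
```

View pics/w14.png

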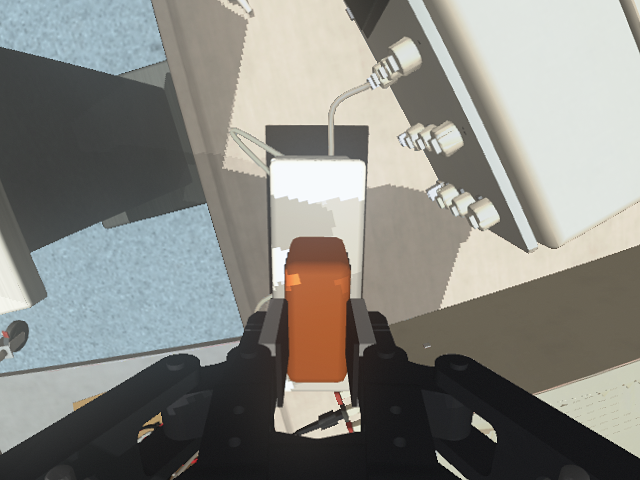

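View pics/t14.png

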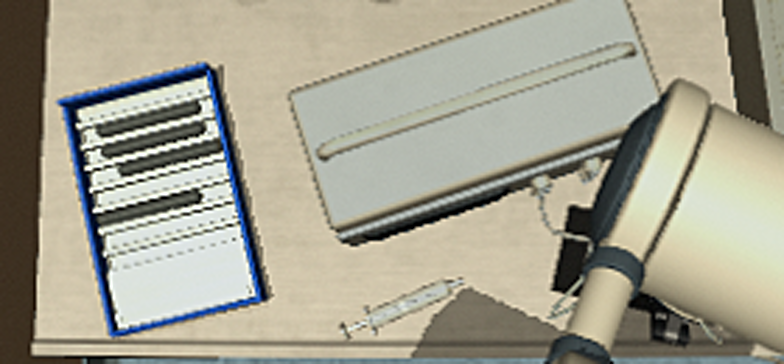

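Run:
```python
from h import *
d=get_image("wrist"); o=get_obs()
P=pl(d,[[265.5,125.5],[369,125.5],[268,158],[368,158]],.003); e=P[1]-P[0]
print(np.round(P,4).tolist(),np.degrees(np.arctan2(e[1],e[0])),"mid",P[:2].mean(0), np.linalg.norm(e))
print("tool frame",((P-o["eef_pos"])@o["tool_rot"]).round(4).tolist())
t=get_image("top"); f=cv2.imread("pics/top4.png")[...,::-1]
m=cv2.inRange(f,(0,0,0),(50,50,50)); k=np.zeros_like(m);k[255:312,335:420]=m[255:312,335:420]
k=cv2.morphologyEx(k,cv2.MORPH_CLOSE,np.ones((5,5)))
c=max(cv2.findContours(k,0,2)[0],key=cv2.contourArea); r=cv2.minAreaRect(c);P=pl(t,cv2.boxPoints(r),.003)
print(r,np.round(P,4).tolist(),P.mean(0))
for i in range(4):
    e=P[(i+1)%4]-P[i];print(np.linalg.norm(e),np.degrees(np.arctan2(e[1],e[0])))
```

```text
[[0.4056, -0.0613, 0.003], [0.4833, -0.0805, 0.003], [0.4008, -0.0857, 0.003], [0.4773, -0.1046, 0.003]] -13.858134068977153 mid [ 0.44444926 -0.07088648  0.003     ] 0.0800876466996476
tool frame [[0.0753, -0.0405, 0.1584], [0.0753, 0.0396, 0.1586], [0.0504, -0.0393, 0.1584], [0.0504, 0.0395, 0.1586]]
((378.3463439941406, 284.2170715332031), (58.598297119140625, 31.289676666259766), 12.094757080078125) [[0.403, -0.0613, 0.003], [0.4803, -0.0808, 0.003], [0.4443, -0.2261, 0.003], [0.3674, -0.2055, 0.003]] [ 0.42374211 -0.14343299  0.003     ]
0.0796394281598958 -14.152597374798145
0.1497288585930657 -103.90187707336665
0.0795834501658752 165.00797826488966
0.14856325534764533 76.12497304744733
```

>>> apply_moves(commands=[[[0, 0, 0, -0.0015, 0, 0.03, 1], [0, 0, 0, 0, 0, 0.04, 1], [0, 0, 0, 0, 0, 0.025, 1], [0, 0, 0, 0, 0, 0.012, 1], [0, 0, 0, 0, 0, 0.006, 1], [0, 0, 0, 0, 0, 0.003, 1], [0, 0, 0, 0, 0, 0.0015, 1], [0, 0, 0, 0, 0, 0, 1], [0, 0, 0, 0, 0, 0, 1]]])

```text
t: 17.35
eef_pos: [0.4254, -0.1453, 0.0431]
tool_rot: [[0.24, 0.971, 0.001], [0.971, -0.24, -0.0], [-0.0, 0.001, -1.0]]
contact_force: [-0.8, 0.9, -1.1]
width: 0.0213
```

Run:
```python
from h import *
o=st(); print(o["eef_pos"])
```

```text
t 17.35 tray [-0.1617 -0.4115] tipz 0.0041 yaw 76.10874167765651 tilt [ 0.001  -0.0005] F [-0.8  0.9 -1.1] 0.021299270186963766
[ 0.4254125  -0.14529957  0.04305224]
```

Not in contact yet, so I'll inch down.

>>> apply_moves(commands=[[[0, 0, 0, 0, 0, 0.0007, 1], [0, 0, 0, 0, 0, 0, 1], [0, 0, 0, 0, 0, 0, 1]]])

```text
t: 17.65
eef_pos: [0.4253, -0.1452, 0.0421]
tool_rot: [[0.24, 0.971, 0.001], [0.971, -0.24, -0.0], [-0.0, 0.001, -1.0]]
contact_force: [-0.5, 0.2, 6.3]
width: 0.021
```

>>> apply_moves(commands=[[[0, 0, 0, 0, 0, 0.0005, 1], [0, 0, 0, 0, 0, 0, 1], [0, 0, 0, 0, 0, 0, 1]]])

```text
t: 17.95
eef_pos: [0.4253, -0.1453, 0.0421]
tool_rot: [[0.24, 0.971, 0.001], [0.971, -0.24, -0.001], [-0.0, 0.001, -1.0]]
contact_force: [-3.0, 0.9, 19.2]
width: 0.0212
```

>>> apply_moves(commands=[[[0, 0, 0, 0, 0, -0.001, 1], [0, 0, 0, 0, 0, 0, 1], [0, 0, 0, 0, 0, 0, 0.38], [0, 0, 0, 0, 0, 0, 0.3], [0, 0, 0, 0, 0, 0, 0.1], [0, 0, 0, 0, 0, 0, -0.1], [0, 0, 0, 0, 0, 0, -0.3], [0, 0, 0, 0, 0, 0, -0.3], [0, 0, 0, 0, 0, 0, -0.3]]])

```text
t: 18.85
eef_pos: [0.425, -0.1451, 0.0423]
tool_rot: [[0.24, 0.971, -0.0], [0.971, -0.24, 0.0], [0.0, -0.0, -1.0]]
contact_force: [-0.4, -0.5, -0.6]
width: 0.0553
```

Run:
```python
from h import *
o=st(); d=get_image("wrist"); save(d,"w15.png")
```

```text
t 18.85 tray [-0.162  -0.4112] tipz 0.0033 yaw 76.10589299082983 tilt [-0.  0.] F [-0.4 -0.5 -0.6] 0.055326225227134776
```

View pics/w15.png

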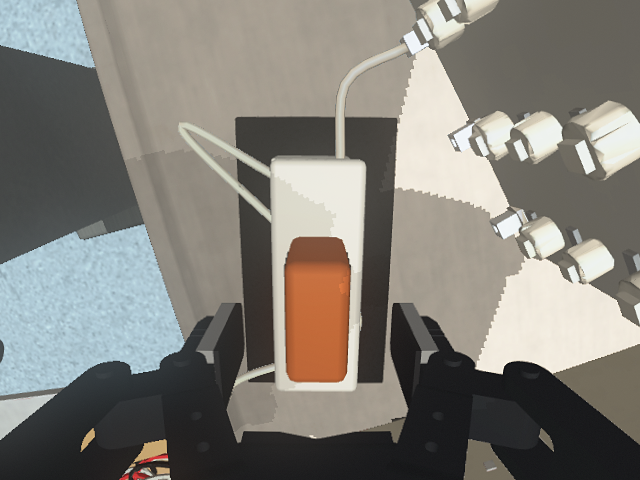

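>>> apply_moves(commands=[[[0, 0, 0, 0, 0, -0.02, -0.3], [0, 0, 0, 0, 0, -0.03, -0.3], [0, 0, 0, 0, 0, -0.04, -0.3], [0, 0, 0, 0, 0, -0.04, -0.3], [0, 0, 0, 0, 0, -0.04, -0.3], [0, 0, 0, 0, 0, -0.04, -0.3], [0, 0, 0, 0, 0, 0, -0.3], [0, 0, 0, 0, 0, 0, -0.3]]])

```text
t: 19.7
eef_pos: [0.4252, -0.1452, 0.2528]
tool_rot: [[0.24, 0.971, 0.002], [0.971, -0.24, -0.001], [-0.0, 0.002, -1.0]]
contact_force: [0.2, 0.8, -0.5]
width: 0.0557
```

Run:
```python
from h import *
o=st(); d=get_image("wrist"); save(d,"w16.png",(240,100,400,300),3)
s=get_image("scene"); save(s,"s16.png")
```

```text
t 19.7 tray [-0.1618 -0.4114] tipz 0.2138 yaw 76.1067283160905 tilt [ 0.0016 -0.0008] F [ 0.2  0.8 -0.5] 0.05574295438455404
```

View pics/w16.png

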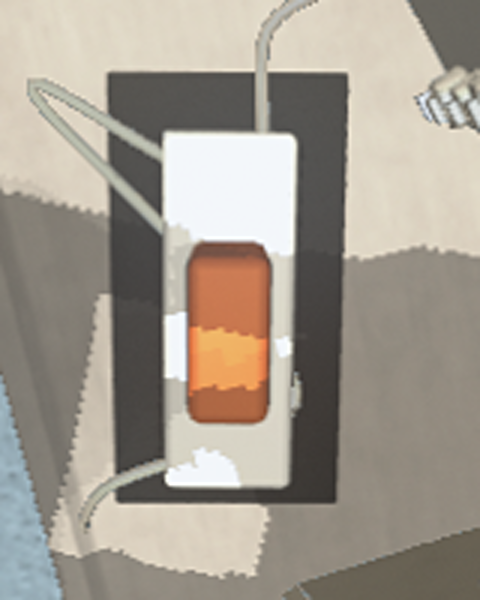

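View pics/s16.png

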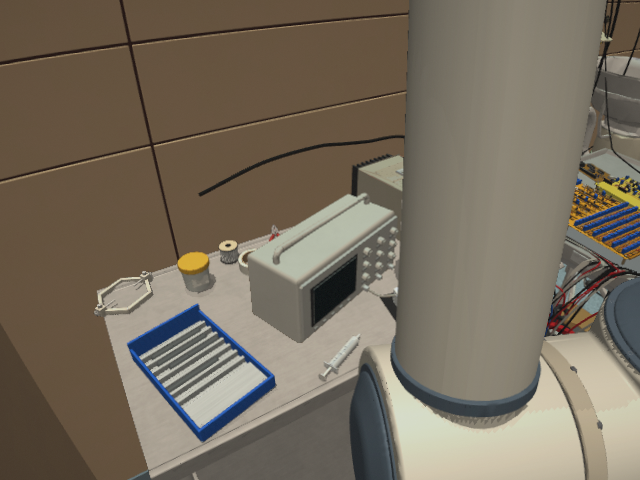

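Run:
```python
from h import *
d=get_image("wrist"); o=get_obs()
m=np.array([[108,72],[348,72],[335,502],[117,502]])/3+[240,100]
k=np.array([[162,131],[297,133],[290,488],[166,487]])/3+[240,100]
for n,q,z in(("mat",m,.003),("deck",k,.034)):
    P=pl(d,q,z); e=P[0]+P[1]-P[2]-P[3]; print(n,P.mean(0).round(4),np.degrees(np.arctan2(e[1],e[0])).round(2),np.linalg.norm(P[0]-P[3]).round(4),np.linalg.norm(P[0]-P[1]).round(4))
from rig import sign_off; print(sign_off())
```

```text
mat [ 0.4228 -0.141   0.003 ] 75.79 0.1489 0.0788
deck [ 0.4232 -0.1426  0.034 ] 75.84 0.1149 0.0415
the job is handed in; nothing more can be done
None
```

The job is done and handed in at about 20 s: all four rods are in their own grooves and the rake is back upright on its mat.

- **Combing:** I took the rake by its grip and lowered it onto the bare strip. I combed once towards the high end, at about 30 mm/s with the tips 4 mm over the ridges. You asked for strokes, but one stroke, with pauses to look, already put every rod in a groove, so I did not make a second.
- **Rods:** They lie parallel in grooves 3, 5, 6 and 7. The wrist view showed a ridge on either side of each rod, and the scene view showed them flush with the ridge tops. The top view agreed.
- **Forces:** Readings taken at the stops during combing stayed at about 2 N. The highest readings were 17 N while closing on the grip and 19 N while pressing the rake onto the mat.
- **Rake:** It stands free on the mat with the gripper open and about 0.2 m above it. The last measurement put its centre within 2 mm of the mat's and its long side at 75.8°, the same as the mat's.
- **Other things:** I did not touch the cup, tape roll or syringe. A thin cable lies across the mat and against the rake. It did not appear to move.

No check failed.

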